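Lay a standing wood block into the drilling jig and flip the keeper over it

ROBOT

A 6-joint arm with a two-finger parallel gripper is mounted at the origin on a cart in front of the work surface, level with it; the furniture and walls round the work are solid. World frame = base frame: x ahead of the robot, y to its left, z up, the work surface at z = 0. Lengths are in m, angles in rad, forces in N, time in s.
With the tool pointing down it reaches from about 0.35 to 0.85 m from the base axis. Payload 8.1 kg.
Tool frame: the origin (TCP) lies between the finger pads; the fingertips stand 11 mm ahead of it and the grasp point (between the pads) lies 8 mm behind it (robot.tips_ahead is the distance from the TCP to the fingertips, in m); z points along the fingers, y is the line along which they close (so a half turn about z gives the same grasp; the last joint's range is limited). The gripper opens to 93 mm and grips with 3 to 60 N. Pads are 15 mm wide; open, the fingers measure 128 mm over their backs; the gripper's body (75 mm by 188 mm) begins 65 mm behind the grasp point.
Start: joints at [-1.263, 0.13, 1.488, -0, 1.523, -0.085], TCP at [0.23, -0.554, 0.23] pointing down, gripper open.
Joint ranges: [-2.96, 2.96], [-0.89, 2.26], [0.02, 2.5], [-1.34, 4.48], [0, 2.73], [-2.66, 2.66]. Speed limits (rad/s): [2.39, 2.39, 2.79, 3.14, 3.14, 3.14].

INTERFACE

Orientations are given as a rotation vector (axis times angle).
In Python, from plant import robot gives the robot as it stands. The module is installed in compiled form; this text tells all that it offers.
- The arm moves only by the tool move_arm, never from a script. Its argument "deltas" is one flat list of numbers, 7 for each row, row after row: the shift along the tool's x, y, z in m, then the turn, a rotation vector about the tool's x, y, z in rad, then the opening, from 0 (shut) to 1 (fully open). A call has 1 to 12 rows; each row is the pose to reach, as a shift and turn from the pose commanded when the call began, along the tool's axes at that moment; what a row does not reach only later rows make up. A row lasts 1/8 s, in which the tool goes at most 62.5 mm and 10.7 degrees, less where a joint would pass 70% of its speed; a pose out of reach is approached as far as the arm can. A call with a gripper value outside its range is refused whole. The fingers move at their own pace and stop on an object; "squeeze" is the grip in N (left out, the last holds). Time passes only in rows, so rows that repeat a pose let the fingers close. It gives the time, the measured TCP pose, the force, the opening and the grip force at its end, in the units of the state.
- robot.read_state(): the state, without advancing time (a new reading comes with each control period).
- robot.read_camera(name): name is "side" or "top" or "wrist"; returns (picture, depth): 384x512x3 uint8, red, green, blue; 384x512 float32, m along the optical axis (not along the pixel's ray), 0 where there is no reading.
- robot.camera_model(name): a dict with "K" (3x3 intrinsics, pixels), "R" (3x3) and "t" (3): a world point X has camera coordinates R X + t; the wrist camera has in their place "tool_from_camera" (4x4, takes a point from camera to tool coordinates, whose origin is the TCP and whose axes are the flange's). Camera axes: x right, y down, z forward; pixel columns grow to the right and rows downward; lengths in m; the calibration is good to about 2 mm. The wrist camera is an equidistant fisheye: a pixel r from the principal point sees the ray r / f radians off the axis. A picture is of the moment at which its call begins: read the wrist's pose just before it. camera_model takes no time and is no camera call.
- robot.close_job(): hands the job in; it is judged then, once.
Trained networks look in the newest picture that a camera, given by its name, has taken for a name from the list of things; names that differ only in an ending like _2 or _b are one class to them, and where a whole thing is asked for, a point or a joint stands for the part that bears it (a point fixed in the world has none). Each returns a list of dicts, best first, with "confidence" (0 to 1); they miss things now and then, are a little off and sometimes report something else, mostly with a low value. They report only what shows in the picture. A call takes as long as a camera call. They do not tell look-alikes from the thing itself.
- robot.recognise(camera, label): "uv" ([column, row] in pixels, amid what is visible of it).
The state is a dict: "t": time; "q": joint angles; "dq": joint speeds; "joint_torque": joint torques, N m; "tool_pos": TCP position; "orientation": TCP orientation; "force": force on the tool from outside, world axes, zero at the start; "wrist_torque": the same for the moment, N m; "opening": finger opening in m; "gripper_force": force on a finger pad.
Only numpy, scipy, OpenCV 4.12 (cv2) and the standard library are available. Lean on these libraries where they do the work, as an engineer would, in place of code of your own. Each camera call takes 0.05 s, during which the arm holds its last target. There are 200 camera calls.

TASK

Ready the wood block for drilling by pushing alone, without ever picking it up: tip the block that stands on end in the jig over towards the end stop, so that it lies flat between the rails with its hole facing up, and push it along until it sits fully home against the end stop. Then, once it is home, flip the hinged steel keeper over so that it rests on top of the block. Leave the other things where they stand.

Things in the scene. Friction and masses are not known exactly. Their poses are not given: they have to be found in the camera images.
- jig: low wooden drilling jig, fixed to the bench. Base board 250 x 150 x 12 mm; on it two rails, 18 mm high, 14 mm thick, inner faces at y = +-34 mm, from x = -125 to +100 mm, form a channel open at the -x end, closed at +x by an end stop 110 mm wide, 34 mm high over the board. Origin: centre of the board's underside, on the bench. x: along the channel to the stop; y: to the keeper's side; z up
- stop_face (a point): middle of the face of the jig's end stop that the block must touch: x = +100 mm, y = 0 of the jig, 29 mm above the bench; axes as the jig's
- block_center (a point): centre of the loose wood block, 110 x 60 x 46 mm, about 0.2 kg. It starts on end on the jig's board between the rails, the 60 x 110 face with the dark hole to the jig's -x. Own y: its length, up at the start; x: its width; z: out of the hole face. Pushed near the top it tips, falling by itself past 23 degrees; pushed low it slides. Lying hole up, its centre is 35 mm above the bench
- keeper (a joint): steel keeper's hinge, rad: 0 open, leaning 25 degrees outward (jig +y) of upright on its limit; 0.44 upright; 2.01 level over the channel; about 2.03 resting on the flat block; limit 2.2. Free hinge: 0.1 kg bar, falls over once past upright. Hinge line parallel to jig x at jig y = +58 mm, 65 mm above the bench, on two cheeks 72 mm high; bar centred at jig x = +45 mm, 24 mm wide, 10 mm thick
- keeper_tip (a point): free end of the keeper bar, on its centre line, 92 mm from the hinge line; a cross pin 34 mm wide, 12 mm thick sits 6 mm short of it
- carton: yellow standing carton, 69 x 68 x 100 mm high; origin at the middle of its underside. Bystander
- pot: white screw-cap pot, 71 mm across, 85 mm high; origin at the middle of its underside. Bystander
- tape: yellow tape measure standing on edge, 39 x 96 x 66 mm high; origin underneath it. Bystander
- ball_bearing: steel ball bearing lying flat, 52 mm across, 15 mm high; origin at the middle of its underside. Bystander
- plug: spark plug lying on its side, 73 mm long, 21 mm high; origin underneath it. Bystander
- big_nut: rusty hexagon nut, 30 mm across flats, 17 mm high; origin at the middle of its underside. Bystander
Mind the look-alikes: they are no part of the job. There is more than one size of the part that bears block_center; the job needs the middle-sized.

How it is judged:
On the way, in this order (a step that is already met when the one before it is completed fails the run):
1. the block lies flat in the channel with its hole up (angle between block_center's own z axis and vertical below 0.08 rad and z of block_center in the frame of jig below 0.045 m and y of block_center in the frame of jig between -0.012 and 0.012 m and value of joint keeper below 1.2 rad), for 0.2 s.
2. the block is home against the end stop, the keeper still open (all of step 1 and x of block_center in the frame of jig above 0.041 m and angle between the y axis of block_center and the x axis of jig, either way round below 0.1 rad), for 0.2 s.
At the end, for the whole second after the job is handed in: The block lies flat between the rails with the hole up (tilt under 0.08 rad), its end within 4 mm of the end stop; the keeper rests on its top (joint 1.95 to 2.1) and all is at rest (angle between block_center's own z axis and vertical below 0.08 rad and z of block_center in the frame of jig below 0.045 m and y of block_center in the frame of jig between -0.012 and 0.012 m and x of block_center in the frame of jig above 0.041 m and angle between the y axis of block_center and the x axis of jig, either way round below 0.1 rad and value of joint keeper between 1.95 and 2.1 rad and linear speed of block below 0.02 m/s and contact force between keeper and block above 0.05 N); the robot touches nothing.
It fails at once if the block is lifted off the jig (height (world z) of block_center above 0.082 m or (angle between block_center's own y axis and vertical between 1.45 and 1.69 rad and height (world z) of block_center above 0.057 m)).
It fails at once if a bystander on or beside the jig is moved more than 20 mm (distance of any of carton, pot, tape, ball_bearing, plug, big_nut from where it was at the start of the episode above 0.02 m).
It fails at once if a bystander is tipped over (angle between any of carton, pot, tape, ball_bearing, plug, big_nut's own z axis and vertical above 0.3 rad).
It also fails if it takes over 40 s, if anything falls off the work surface, if the arm or the gripper's body presses on something with over 40 N, if the wrist force passes 120 N, or if a joint passes its speed limit or range.

## Working session

There is one attempt and no reset: what is moved stays moved. The work goes in short steps, Python scripts to look and compute and a tool call to move; the robot and the scene stay as the last step left them, time stands still between calls to the robot, and variables do not carry over. Pictures are saved under pics/ and viewed, at most 10 in all, crops included, and the job is handed in when it is done.

Besides the shell and the picture viewer there is one more tool, called after "Request:" by a JSON object that holds its "api" and its "payload", one argument or row to a line. move_arm: Moves the arm, as the interface text tells. Its arguments: {"type":"object","properties":{"deltas":{"type":"array","items":{"type":"number"}},"squeeze":{"type":"number"}},"required":["deltas"]}

```bash
mkdir -p pics
cat > h.py <<'E'
from plant import robot
import numpy as np, cv2
from scipy.spatial.transform import Rotation as Ro
def cloud(name,d):
    m=robot.camera_model(name);K=m["K"];v,u=np.mgrid[:384,:512]
    P=np.stack([(u-K[0,2])/K[0,0]*d,(v-K[1,2])/K[1,1]*d,d],-1)
    return (P-m["t"])@m["R"]   # R^T (P - t)
E
python3 - <<'E'
from h import *
ims=[]
for n in("top","side"):
    p,d=robot.read_camera(n); np.savez(f"{n}.npz",p=p,d=d); ims.append(p)
    for l in("jig","block_center","keeper","keeper_tip","carton","pot","tape","ball_bearing","plug","big_nut"):
        W=cloud(n,d)
        r=robot.recognise(n,l)
        print(n,l,[(np.round(x["uv"]).astype(int).tolist(),round(x["confidence"],2),W[int(x["uv"][1]),int(x["uv"][0])].round(3).tolist()) for x in r[:4]])
cv2.imwrite("pics/top.png",cv2.resize(ims[0],(800,600))[:,:,::-1]);cv2.imwrite("pics/side.png",cv2.resize(ims[1],(800,600))[:,:,::-1])
s=robot.read_state();print(s["t"],s["tool_pos"],s["orientation"])
E
```

```text
top jig [([236, 188], 0.55, [0.575, 0.118, 0.013]), ([210, 183], 0.5, [0.576, 0.191, 0.111]), ([293, 195], 0.36, [0.536, -0.068, 0.081])]
top block_center [([242, 206], 0.86, [0.503, 0.093, 0.123]), ([348, 193], 0.61, [0.528, -0.229, 0.141]), ([202, 264], 0.46, [0.33, 0.224, 0.077])]
top keeper [([210, 183], 0.59, [0.58, 0.194, 0.109])]
top keeper_tip [([213, 186], 0.45, [0.568, 0.186, 0.1])]
top carton [([275, 165], 0.78, [0.634, -0.01, 0.099])]
top pot [([291, 195], 0.74, [0.539, -0.058, 0.08]), ([203, 230], 0.26, [0.435, 0.219, 0.067])]
top tape [([205, 229], 0.65, [0.441, 0.216, 0.064])]
top ball_bearing [([201, 149], 0.49, [0.714, 0.232, 0.004])]
top plug []
top big_nut [([224, 247], 0.59, [0.385, 0.157, 0.017])]
side jig [([245, 235], 0.63, [0.584, 0.122, 0.01])]
side block_center [([269, 158], 0.82, [0.538, -0.197, 0.102]), ([280, 207], 0.68, [0.494, 0.115, 0.09]), ([356, 251], 0.66, [0.323, 0.251, 0.055])]
side keeper [([280, 209], 0.66, [0.492, 0.115, 0.081]), ([243, 218], 0.53, [0.574, 0.202, 0.103])]
side keeper_tip [([248, 218], 0.89, [0.565, 0.198, 0.104])]
side carton [([229, 194], 0.77, [0.635, 0.015, 0.074]), ([263, 189], 0.17, [0.544, -0.03, 0.07])]
side pot []
side tape [([305, 250], 0.66, [0.434, 0.26, 0.06])]
side ball_bearing [([190, 258], 0.57, [0.705, 0.213, -0.002])]
side plug [([213, 278], 0.66, [0.63, 0.311, 0.016]), ([306, 250], 0.57, [0.434, 0.257, 0.061])]
side big_nut [([328, 243], 0.66, [0.375, 0.157, 0.015])]
1.1 [ 0.22967646 -0.55429971  0.2296246 ] [-3.08116702e+00 -6.13004278e-01 -4.50139383e-05]
```

View pics/top.png

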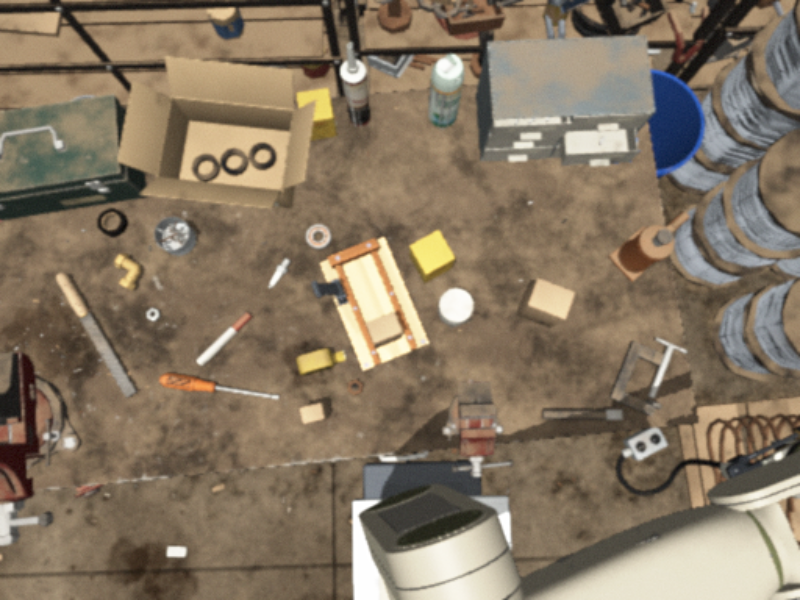

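View pics/side.png

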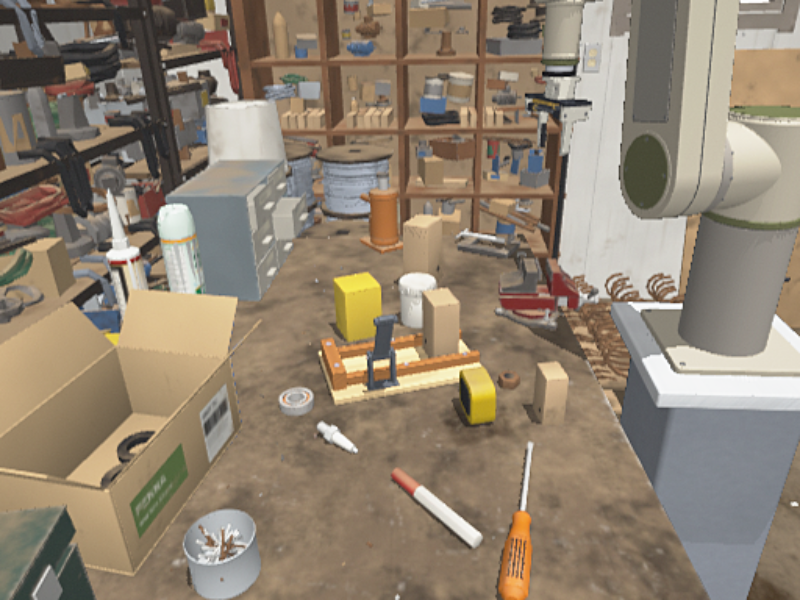

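Run:
```python
from h import *
f=np.load("top.npz");W=cloud("top",f["d"]);p=f["p"]
z=W[...,2]
print("table z",np.median(z[230:245,150:180]))
hsv=cv2.cvtColor(p,cv2.COLOR_RGB2HSV)
reg=np.zeros(z.shape,bool);reg[148:240,200:278]=1
# board & stop & rails: z 7..55mm
m=(reg&(z>.007)&(z<.055)&((hsv[...,1]>60))).astype(np.uint8)
n,l,st,c=cv2.connectedComponentsWithStats(m)
k=1+np.argmax(st[1:,4]);mm=l==k
print(st[k])
P=W[mm];print(cv2.minAreaRect(P[:,:2].astype(np.float32)), cv2.boxPoints(cv2.minAreaRect(P[:,:2].astype(np.float32))).round(3).tolist())
b=reg&(z>.112)&(z<.135); Q=W[b]; n,l,st,c=cv2.connectedComponentsWithStats(b.astype(np.uint8));
for k in range(1,n):
    if st[k,4]>20:
        Q=W[l==k];print("blk",st[k],Q.mean(0),cv2.minAreaRect(Q[:,:2].astype(np.float32)))
s=reg&(z>.038)&(z<.056)&(hsv[...,0]<14)&(hsv[...,1]>120)
print("stop",s.sum(),W[s].mean(0),cv2.minAreaRect(W[s][:,:2].astype(np.float32)))
o=p.copy();o[mm]=o[mm]//2+np.array([0,127,0],np.uint8);o[b]=[255,0,0]
a=cv2.resize(p[140:245,195:290],None,fx=4.2,fy=5.5,interpolation=cv2.INTER_CUBIC);a2=cv2.resize(o[140:245,195:290],None,fx=4.2,fy=5.5,interpolation=0)
cv2.imwrite("pics/crop.png",np.hstack([a,a2])[:,:,::-1])
m=robot.camera_model("wrist");print(m)
```

```text
table z -0.0006252368366191605
[ 205  152   65   82 1216]
((0.5527639389038086, 0.1131671667098999), (0.2539377212524414, 0.1382555514574051), 19.985624313354492) [[0.4099999964237213, 0.13500000536441803], [0.4569999873638153, 0.004999999888241291], [0.6959999799728394, 0.09200000017881393], [0.6480000019073486, 0.22200000286102295]]
blk [204 181   7   8  33] [0.56894253 0.19833006 0.12392182] ((0.5702803730964661, 0.19827231764793396), (0.023655444383621216, 0.012617404572665691), 16.416580200195312)
blk [234 199  23  21 291] [0.48990493 0.08399295 0.12132507] ((0.4903421103954315, 0.08403272926807404), (0.04513619467616081, 0.05936257168650627), 20.52437973022461)
stop 111 [0.66200745 0.14118503 0.04487815] ((0.6614899039268494, 0.14535965025424957), (0.02401263266801834, 0.10626280307769775), 21.697282791137695)
{'K': array([[297.31863964,   0.        , 250.06663045],
       [  0.        , 297.31863964, 190.98120691],
       [  0.        ,   0.        ,   1.        ]]), 'tool_from_camera': array([[ 7.05003068e-04, -9.58953981e-01, -2.83560866e-01,
         7.91585569e-02],
       [ 9.99999476e-01,  8.86463554e-04, -5.11618748e-04,
         4.51655980e-04],
       [ 7.41985208e-04, -2.83560357e-01,  9.58954104e-01,
        -1.53739402e-01],
       [ 0.00000000e+00,  0.00000000e+00,  0.00000000e+00,
         1.00000000e+00]])}
```

View pics/crop.png

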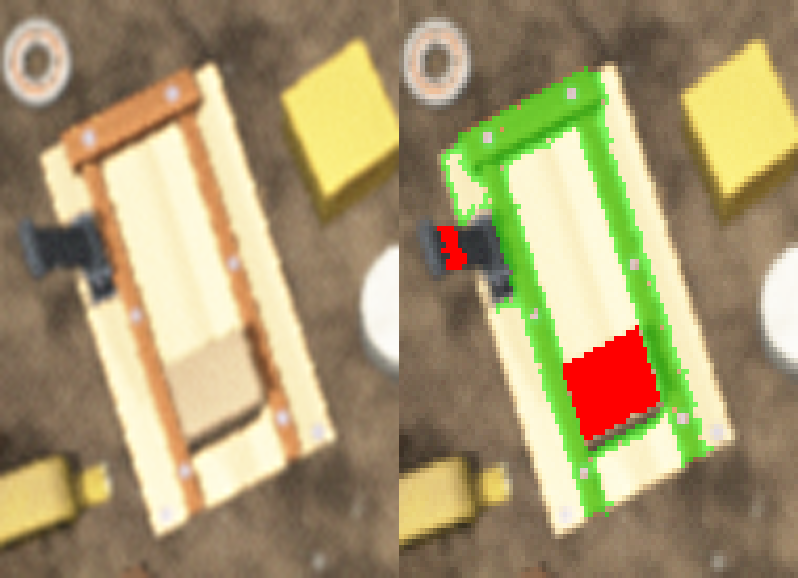

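The block in the jig at (242,206) is the middle one: its top is at 0.121 m, against 0.141 m for the larger one at (348,193) and 0.077 m for the smaller one at (202,264). The crop shows the jig turned about 20° with its keeper open on the left. The block stands at jig x ≈ -0.068 m. I'll go behind it, up high, with the fingers shut.

Request:
{"api": "move_arm", "payload": {
  "deltas": [0.423,-0.492,0,0,0,0.038,0,0.423,-0.492,0,0,0,0.038,0,0.423,-0.492,0,0,0,0.038,0,0.423,-0.492,0,0,0,0.038,0,0.423,-0.492,0,0,0,0.038,0,0.423,-0.492,0,0,0,0.038,0,0.423,-0.492,0,0,0,0.038,0,0.423,-0.492,0,0,0,0.038,0,0.423,-0.492,0,0,0,0.038,0,0.423,-0.492,0,0,0,0.038,0,0.423,-0.492,0,0,0,0.038,0,0.423,-0.492,0,0,0,0.038,0]
}}

```text
t: 2.6
tool_pos: [0.4322, 0.0637, 0.2296]
orientation: [-3.091, -0.56, 0.0]
force: [-0.7, -0.2, 0.4]
opening: 0.0007
gripper_force: 0.0
```

```bash
cat >> h.py <<'E'
O=np.array([.557,-.0915]);yaw=np.radians(20.3)
def jig(W):
    c,s=np.cos(yaw),np.sin(yaw)
    return np.stack([W[...,0]*c+W[...,1]*s-O[0],-W[...,0]*s+W[...,1]*c-O[1],W[...,2]],-1)
def wrist():
    s=robot.read_state();p,d=robot.read_camera("wrist");m=robot.camera_model("wrist");K=m["K"];T=m["tool_from_camera"]
    v,u=np.mgrid[:384,:512];a=(u-K[0,2])/K[0,0];b=(v-K[1,2])/K[0,0];th=np.hypot(a,b)+1e-9
    t=np.tan(th)/th*d
    P=np.stack([a*t,b*t,d],-1)@T[:3,:3].T+T[:3,3]
    W=P@Ro.from_rotvec(s["orientation"]).as_matrix().T+s["tool_pos"]
    W[d==0]=np.nan
    return p,W,s
E
python3 - <<'E'
from h import *
p,W,s=wrist();J=jig(W)
print(s["t"],jig(np.array(s["tool_pos"])))
cv2.imwrite("pics/w1.png",cv2.resize(p,(800,600))[:,:,::-1])
b=(J[...,2]>.115)&(J[...,2]<.13)&(abs(J[...,1])<.05)&(J[...,0]>-.12)&(J[...,0]<0)
Q=J[b].astype(np.float32);print(b.sum(),np.nanmean(Q,0),cv2.minAreaRect(Q[:,:2]))
q=(J[...,2]>.025)&(J[...,2]<.034)
for x in np.arange(-.03,.1,.02):
    y=J[q&(abs(J[...,0]-x)<.008)][:,1];y=y[abs(y)<.055]
    a,c=y[y>0],y[y<0];print(round(x,3),len(a),len(c),a.min() if len(a) else 0,c.max() if len(c) else 0)
st=(J[...,2]>.042)&(J[...,2]<.05)&(J[...,0]>.08)&(J[...,0]<.14)&(abs(J[...,1])<.05);print("stop",st.sum(),np.percentile(J[st][:,0],[2,50,98]))
E
```

```text
2.6 [-0.12954896  0.00127447  0.22962802]Traceback (most recent call last):
  File "<stdin>", line 6, in <module>
cv2.error: OpenCV(4.12.0) /io/opencv/modules/imgproc/src/convhull.cpp:143: error: (-215:Assertion failed) total >= 0 && (depth == CV_32F || depth == CV_32S) in function 'convexHull'
```

View pics/w1.png

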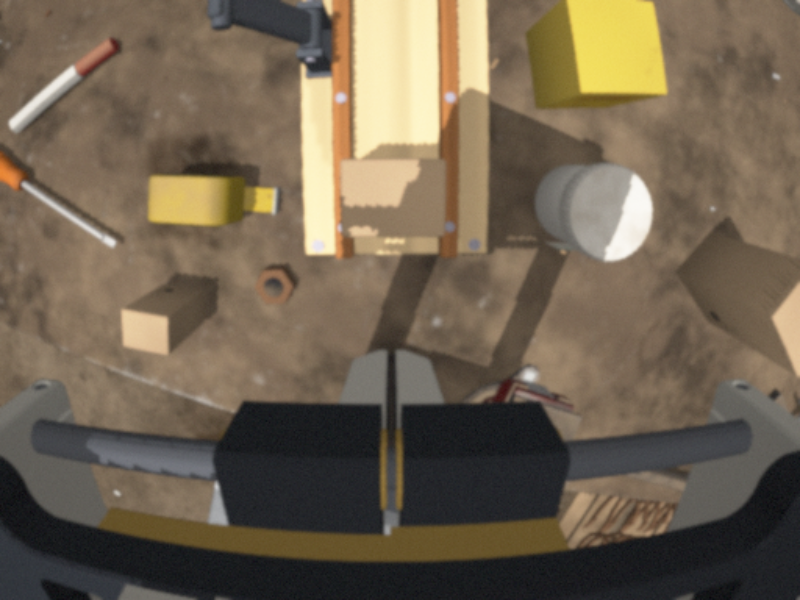

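Run:
```python
from h import *
p,W,s=wrist();J=jig(W)
for n,(u,v) in dict(blk=(395,190),blkL=(345,190),blkR=(440,190),back=(395,232),boardL=(320,200),boardR=(475,200),rl=(341,100),rr=(450,100),kp=(228,15),pot=(620,190)).items():
    print(n,J[int(v*.64),int(u*.64)].round(4))
b=(J[...,2]>.112)&(J[...,2]<.13)&(abs(J[...,1])<.05)&(J[...,0]>-.12)&(J[...,0]<0);print(b.sum(),np.isnan(J[...,0]).sum())
Q=np.ascontiguousarray(J[b][:,:2],dtype=np.float32)
if len(Q): print(cv2.minAreaRect(Q))
```

```text
blk [-0.0647 -0.0016  0.1211]
blkL [-0.0646  0.0265  0.1209]
blkR [-0.0644 -0.0271  0.1206]
back [-0.0889 -0.0017  0.1202]
boardL [-0.0789  0.0579  0.0112]
boardR [-0.0782 -0.0677  0.0116]
rl [-0.0007  0.038   0.028 ]
rr [-0.0005 -0.0441  0.0297]
kp [0.0364 0.0884 0.1424]
pot [-0.06   -0.1579  0.084 ]
3389 788
((-0.06847687065601349, 0.00022411160171031952), (0.06049733608961105, 0.04484550282359123), 89.97504425048828)
```

Block confirmed upright at jig x ≈ -0.068 m, y ≈ 0, back face at -0.091 m, square to the rails. Lower behind it and push near its top.

Request:
{"api": "move_arm", "payload": {
  "deltas": [0,0,0.06,0,0,0,0,0,0,0.117,0,0,0,0,0.012,0,0.117,0,0,0,0,0.022,0,0.117,0,0,0,0,0.031,0,0.117,0,0,0,0,0.04,0,0.117,0,0,0,0,0.049,0,0.117,0,0,0,0,0.058,0,0.117,0,0,0,0,0.066,0,0.117,0,0,0,0,0.074,0,0.117,0,0,0,0,0.082,0,0.117,0,0,0,0,0.088,0,0.117,0,0,0,0]
}}

```text
t: 4.2
tool_pos: [0.5151, 0.0929, 0.1126]
orientation: [-3.092, -0.554, 0.0]
force: [1.2, 0.1, -0.1]
opening: 0.0006
gripper_force: 0.0
```

Run:
```python
from h import *
p,W,s=wrist();J=jig(W)
cv2.imwrite("pics/w2.png",p[:,:,::-1])
print(s["t"],jig(np.array(s["tool_pos"])),s["force"])
q=(abs(J[...,1])<.02)
for x in np.arange(-.05,.11,.01): 
    k=J[q&(abs(J[...,0]-x)<.004)];print(round(x,2),len(k),np.median(k[:,2]).round(4) if len(k) else 0)
```

```text
4.2 [-4.16566218e-02 -5.73698044e-05  1.12584390e-01] [ 1.19086795  0.07450086 -0.06468988]
-0.05 13 0.1725
-0.04 564 0.0556
-0.03 2441 0.1216
-0.02 9826 0.2156
-0.01 6049 0.2078
0.0 614 0.0558
0.01 613 0.0558
0.02 615 0.0557
0.03 625 0.0557
0.04 627 0.0557
0.05 630 0.0557
0.06 630 0.0556
0.07 188 0.0108
0.08 429 0.0106
0.09 415 0.0107
0.1 974 0.022
```

View pics/w2.png

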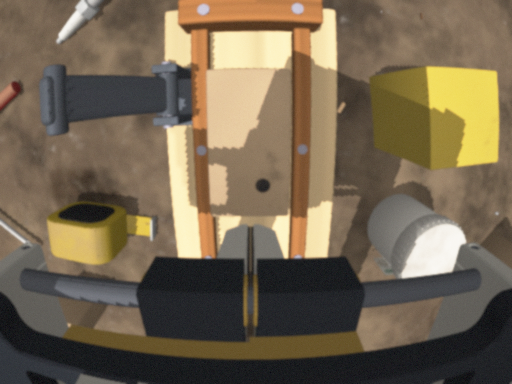

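The block lies flat, hole up (hole at (263,185)), its front end at about jig x 0.067, and the keeper is still open. Next: back off, go low and push it home.

Request:
{"api": "move_arm", "payload": {
  "deltas": [-0.035,0,0,0,0,0,0,-0.038,0,0.04,0,0,0,0,-0.038,0,0.071,0,0,0,0,-0.025,0,0.071,0,0,0,0,-0.015,0,0.071,0,0,0,0,-0.008,0,0.071,0,0,0,0,-0.002,0,0.071,0,0,0,0,0.004,0,0.071,0,0,0,0,0.009,0,0.071,0,0,0,0,0.013,0,0.071,0,0,0,0,0.015,0,0.071,0,0,0,0,0.015,0,0.071,0,0,0,0]
}}

```text
t: 5.75
tool_pos: [0.529, 0.098, 0.0416]
orientation: [-3.092, -0.554, -0.001]
force: [0.1, 0.3, -0.4]
opening: 0.0007
gripper_force: 0.0
```

```bash
cat > m.py <<'E'
from h import *
p,W,s=wrist();J=jig(W)
print(s["t"],jig(np.array(s["tool_pos"])),s["force"])
q=(abs(J[...,1])<.02)
t=J[q&(abs(J[...,2]-.056)<.006)];print("block front x",np.percentile(t[:,0],[50,97,99.5]))
t=J[q&(abs(J[...,2]-.045)<.004)&(J[...,0]>.09)];print("stop x",np.percentile(t[:,0],[1,3,50]) if len(t) else None)
t=J[q&(J[...,2]<.02)&(J[...,0]>.04)];print("board seen",len(t))
E
python3 m.py
```

```text
5.75 [-0.02689813 -0.0001031   0.04161763] [ 0.08203695  0.26083194 -0.40705923]
block front x [0.0397566  0.08854459 0.09140133]
stop x [0.10208    0.10228448 0.10497883]
board seen 45
```

Request:
{"api": "move_arm", "payload": {
  "deltas": [0.004,0,0,0,0,0,0,0.007,0,0,0,0,0,0,0.009,0,0,0,0,0,0,0.01,0,0,0,0,0,0,0.011,0,0,0,0,0,0,0.011,0,0,0,0,0,0]
}}

```text
t: 6.55
tool_pos: [0.5381, 0.1014, 0.0416]
orientation: [3.092, 0.554, -0.004]
force: [-6.8, -2.3, 5.4]
opening: 0.0005
gripper_force: 3.5
```

```bash
python3 m.py
```

```text
6.55 [-1.71452371e-02 -6.49271557e-05  4.15863565e-02] [-6.84584154 -2.28169544  5.35855417]
block front x [0.04953558 0.09825786 0.10114685]
stop x [0.10474363 0.10504198 0.11139678]
board seen 0
```

The block is home (front 0.101, 7 N against the stop). Next: back off, rise, go outside the keeper and lower beside it.

Request:
{"api": "move_arm", "payload": {
  "deltas": [0,0,0,0,0,0,0,-0.03,0,0,0,0,0,0,-0.03,0,-0.06,0,0,0,0,-0.03,0,-0.12,0,0,0,0,-0.03,0,-0.185,0,0,0,0,0.002,-0.05,-0.185,0,0,0,0,0.035,-0.1,-0.185,0,0,0,0,0.062,-0.145,-0.185,0,0,0,0,0.062,-0.145,-0.185,0,0,0,0,0.062,-0.145,-0.14,0,0,0,0,0.062,-0.145,-0.094,0,0,0,0,0.062,-0.145,-0.094,0,0,0,0]
}}

```text
t: 8.1
tool_pos: [0.5437, 0.2573, 0.1312]
orientation: [3.091, 0.553, -0.013]
force: [-1.1, 0.0, -0.4]
opening: 0.0005
gripper_force: 0.0
```

Run:
```python
from h import *
p,W,s=wrist();J=jig(W)
print(s["t"],jig(np.array(s["tool_pos"])),s["force"])
p,d=robot.read_camera("side");cv2.imwrite("pics/s2.png",cv2.resize(p[140:290,180:380],(800,600),interpolation=cv2.INTER_CUBIC)[:,:,::-1])
p,d=robot.read_camera("top");J=jig(cloud("top",d));b=(abs(J[...,2]-.057)<.006)&(abs(J[...,1])<.02)&(abs(J[...,0]-.04)<.08)
print(b.sum(),np.percentile(J[b][:,0],[1,99]))
```

```text
8.1 [0.04221201 0.1442251  0.13115865] [-1.08242777  0.04127556 -0.39815464]
403 [-0.00675141  0.10231015]
```

View pics/s2.png

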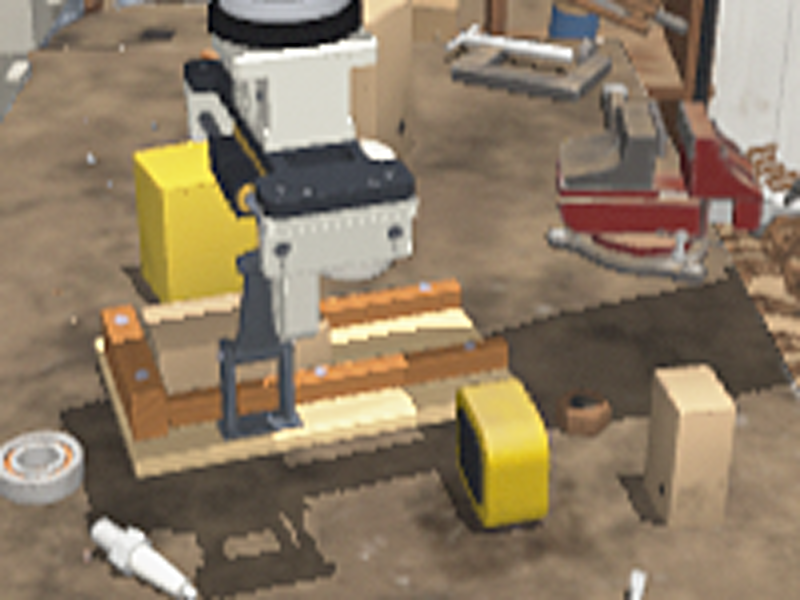

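Side view: block flat against the stop, and the fingers (about (300,300)) outside the keeper bar (about (260,300)), which is still open. Push it over.

Request:
{"api": "move_arm", "payload": {
  "deltas": [0.004,0.02,0,0,0,0,0,0.004,0.032,0,0,0,0,0,0.004,0.041,0,0,0,0,0,0.004,0.049,0,0,0,0,0,0.004,0.057,0,0,0,0,0,0.004,0.064,0,0,0,0,0,0.004,0.071,0,0,0,0,0,0.004,0.078,0,0,0,0,0,0.004,0.084,0,0,0,0,0,0.004,0.09,0,0,0,0,0,0.004,0.09,0,0,0,0,0,0.004,0.09,0,0,0,0,0]
}}

```text
t: 9.75
tool_pos: [0.5818, 0.1764, 0.1356]
orientation: [-3.092, -0.554, 0.0]
force: [1.0, 0.7, -0.1]
opening: 0.0006
gripper_force: 0.0
```

Run:
```python
from h import *
s=robot.read_state();print(s["t"],jig(np.array(s["tool_pos"])),s["force"])
p,d=robot.read_camera("side");cv2.imwrite("pics/s3.png",cv2.resize(p[140:290,180:380],(800,600),interpolation=cv2.INTER_CUBIC)[:,:,::-1])
```

```text
9.75 [0.0498449  0.05505538 0.13564778] [ 0.96243176  0.70785248 -0.12622597]
```

View pics/s3.png

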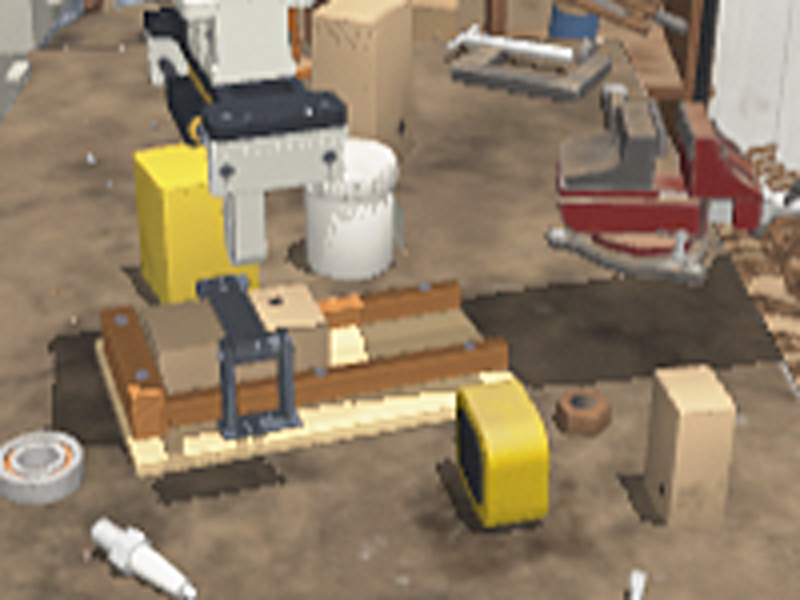

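The keeper (about (235,310)) lies on the block, which sits at the stop, hole up at (275,300). Lift clear and do a final check.

Request:
{"api": "move_arm", "payload": {
  "deltas": [0,0,-0.05,0,0,0,0,0,0,-0.1,0,0,0,0,0,0,-0.1,0,0,0,0,0,0,-0.1,0,0,0,0,0,0,-0.1,0,0,0,0]
}}

```text
t: 10.42
tool_pos: [0.5808, 0.1762, 0.2337]
orientation: [3.092, 0.555, -0.005]
force: [0.2, 0.1, -0.6]
opening: 0.0007
gripper_force: 0.0
```

Run:
```python
from h import *
p,W,s=wrist();J=jig(W)
print(s["t"],s["force"])
q=(abs(J[...,1])<.025)
t=J[q&(abs(J[...,2]-.056)<.005)&(J[...,0]<.15)];print("block",np.percentile(t[:,0],[1,99]),t[:,2].std(),len(t))
k=J[(abs(J[...,0]-.047)<.008)&(J[...,1]>-.025)&(J[...,1]<.05)&(J[...,2]>.06)&(J[...,2]<.09)]
print("keeper",len(k),np.polyfit(k[:,1],k[:,2],1))
t=J[q&(J[...,2]<.02)&(J[...,0]>.03)&(J[...,0]<.12)];print("board seen ahead",len(t))
```

```text
10.425 [ 0.19298378  0.11645057 -0.57782808]
block [-0.00583671  0.10156045] 0.0007630202558976902 2950
keeper 897 [0.02145886 0.06737586]
board seen ahead 0
```

```bash
python3 -c "
from plant import robot
print(robot.close_job())"
```

```text
the job is handed in; nothing more can be done
None
```

The job is handed in at about 10.4 s of the 40 s allowed: the block lies flat, hole up, against the end stop, with the keeper resting on it and the arm clear; no verdict came back.

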